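# Lock the grill basket

### The job

Get the corn basket ready for the grill: fold its wire lid all the way down, then slide the brass locking ring along the cranked handle, round both bends and over the lid's tongue, until it is fully home against the stop, and let go of it. The handle wires are not quite straight: follow them gently by feel so that nothing is forced or bent. Leave everything else on the table where it stands.

Things in the scene. Friction and masses are not known exactly. Their poses are not given: they have to be found in the camera images.
- basket: Stainless wire grill basket, 200 x 220 mm, 48 mm high, holding three corn cobs; its feet grip the mat, it does not shift. Origin: centre of its underside, on the mat (3 mm above the table); x points along the handle, away from the basket; z up. It is springy wire: the robot itself must not press on basket, handle or lid with 40 N or more.
- brace (a point): Where the handle leaves the rim (basket x 100, y 0, z 45 mm; basket axes). A V brace narrows to two parallel round wires, 4 mm thick, centres 10 mm apart. Seen from above they lie on y 0 up to x 168, at x 267 and from x 366; the two bends between, at x 228 and x 306, are each knocked up to 9 mm sideways, either way, and the wires run straight from point to point. No reading shows this; heights are true.
- stop (a point): Face of the stop, a 23 mm wide bar welded across the wires (basket x 145, y 0, z 45 mm; basket axes). Height of the wires' centreline, mm, by basket x along the handle: level at z 45 to x 228, bend (radius 25) to a 40 degree slope, straight from x 244, z 51 to x 290, z 89, like bend to level at x 306; level at z 95 to x 446, then a 22 mm ferrule and wooden grip to x 567.
- lid (a joint): Angle of the hinged wire lid, rad: 0 = shut flat on the rim, 0.5 to 1.0 at the start. Hinge line along the basket's y at basket x -100, z 50 mm. The hinge is stiff (0.25 N m): the lid stays at any angle it is left at and must be pushed all the way down, about 2 N at its front edge.
- lid_plate (a point): Middle of the top face of the solid steel plate (30 mm along the lid, 130 mm across, 4 mm thick) near the lid's free front edge, the place to push; 180 mm out from the hinge line. x along the lid away from the hinge, z out of its top face.
- tongue (a point): Top of the lid's tongue, a single 4 mm wire running forward from the lid's front edge, 267 mm from the hinge line; lid axes. With the lid shut it lies between and on the two handle wires, its top 2 mm above theirs, to basket x 167 mm; from there its tip slopes down between the wires to x 179 mm, so the ring rides up over it.
- ring: Brass locking ring round both handle wires: oblong sleeve 20 mm long (x, along the wires to the wooden grip), 24 wide (y), 16 high (z), walls 3 to 3.5; origin at its centre, some 40 g. Starts at basket x 388 to 420, hanging 3 mm below the wires' centreline, astride them, slightly askew. Play 1.5 mm each way sideways, 3 mm up and down. Home: centre at basket x 155. The wires and stop bear under 15 N from it.
- tumbler: Stainless steel tumbler, 82 mm across the rim, 165 mm high, loose bystander. Origin: centre of its underside.
- bowl: Empty white ceramic bowl, 144 mm across, 62 mm high, loose bystander. Origin: centre of its underside.
- spatula: Bamboo spatula, 280 mm long, 58 mm wide, 6 mm thick, lying flat, loose bystander. Origin: middle of its underside, x along it.
- votive: Blue glass votive holder with a candle, 76 mm across, 68 mm high, loose bystander. Origin: centre of its underside.
- pepper_mill: Dark wooden pepper mill, 56 mm across, 144 mm high, loose bystander. Origin: centre of its underside.

How it is judged:
On the way, in this order (a step that is already met when the one before it is completed fails the run):
1. the basket's lid is folded down shut (value of joint lid below 0.02 rad), for 0.2 s.
2. the locking ring is round both bends and against the stop with the lid still shut (x of ring in the frame of basket below 0.159 m and value of joint lid below 0.02 rad), for 0.2 s.
At the end, for the whole second after the job is handed in: The lid is shut (within 0.02 rad) and the locking ring rests within 4 mm of square contact with the stop, holding the lid's tongue down, released and still (all of step 2 and linear speed of ring below 0.01 m/s); the robot touches nothing.
It fails at once if the ring was forced against the handle wires, the tongue or the stop with more than 15 N (contact force between ring and basket above 15 N).
It fails at once if the robot pressed on the basket, its handle or its lid with more than 40 N (contact force between any of the fingers, the arm and basket above 40 N).
It fails at once if a bystander was moved by more than 30 mm (distance of any of tumbler, bowl, spatula, votive, pepper_mill from where it was at the start of the episode above 0.03 m).
It also fails if it takes over 72 s, if anything falls off the work surface, if the arm or the gripper's body presses on something with over 40 N, if the wrist force passes 120 N, or if a joint passes its speed limit or range.

### The arm

A 6-joint arm with a two-finger parallel gripper is mounted at the origin on the work surface. World frame = base frame: x ahead of the robot, y to its left, z up, the work surface at z = 0. Lengths are in m, angles in rad, forces in N, time in s.
With the tool pointing down it reaches from about 0.35 to 0.85 m from the base axis. Payload 8.1 kg.
Tool frame: the origin (TCP) lies midway between the tips of the shut fingers; the grasp point (between the pads) lies 19 mm behind it; z points along the fingers, y is the direction in which the jaws open and shut (so a half turn about z gives the same grasp; the last joint's range is limited). The gripper opens to 93 mm and grips with 3 to 60 N. Pads are 15 mm wide; open, the fingers measure 128 mm over their backs; the gripper's body (75 mm by 188 mm) begins 65 mm behind the grasp point.
Start: joints at [-1.192, 0.13, 1.488, -0, 1.523, -0.085], TCP at [0.268, -0.537, 0.219] pointing down, gripper open.
Joint ranges: [-2.96, 2.96], [-0.89, 2.26], [0.02, 2.5], [-1.34, 4.48], [0, 2.73], [-2.66, 2.66]. Speed limits (rad/s): [2.39, 2.39, 2.79, 3.14, 3.14, 3.14].

### API

Orientations are given as a rotation vector (axis times angle).
In Python, from plant import robot gives the robot as it stands. The module is installed in compiled form; this text tells all that it offers.
- The arm moves only by the shell command python3 -m pendant 'ROWS' [FORCE]. ROWS is JSON, a list of rows, each an object with "translation": the shift along the tool's x, y, z in mm, a list of three; "twist": the turn, a rotation vector about the tool's x, y, z in rad, a list of three; "grip": the opening, from -1 (shut) to 1 (fully open). A call has exactly 10 rows; each row shifts and turns the pose as measured when the row begins, along the tool's axes as they then stand; what a row does not reach is not made up. A row lasts 1/10 s, in which the tool goes at most 50 mm and 8.59 degrees, less where a joint would pass 70% of its speed; a pose out of reach is approached as far as the arm can. A call is refused whole if a number of a shift passes 50 or a number of a turn 0.15, either way. A call with a gripper value outside its range is refused whole. The fingers move at their own pace and stop on an object; FORCE is the grip in N (left out, the last holds). Time passes only in rows, so rows that do not move let the fingers close, or fill a call up. It gives the time, the measured TCP pose, the force and the opening at its end, in the units of the state.
- robot.read_state(): the state, without advancing time (a new reading comes with each control period).
- robot.read_camera(name): name is "scene" or "top" or "wrist"; returns (picture, depth): 400x640x3 uint8, red, green, blue; 400x640 float32, m along the optical axis (not along the pixel's ray), 0 where there is no reading.
- robot.camera_info(name): a dict with "vertical_fov" (degrees; the focal length in pixels is half the picture's height over the tangent of half this angle, whatever the lens; pixels are square), "cx", "cy" (the principal point, pixels), "D" ([k1, k2, p1, p2, k3] as OpenCV has them; the pictures are not rectified), "cam_to_world" (4x4, takes a point from camera to world coordinates). Camera axes: x right, y up, looking along -z (the intrinsics and any distortion apply to the point x, -y, -z); pixel columns grow to the right and rows downward; lengths in m; the calibration is good to about 2 mm. A picture is of the moment at which its call begins: read the wrist's pose just before it. camera_info takes no time and is no camera call; for the wrist camera it gives the pose at the moment of the call.
- robot.close_job(): hands the job in, once; it reports no verdict.
The state is a dict: "t": time; "q": joint angles; "dq": joint speeds; "joint_torque": joint torques, N m; "tool_pos": TCP position; "orientation": TCP orientation; "force": force on the tool from outside, world axes, zero at the start; "wrist_torque": the same for the moment, N m; "opening": finger opening in m.
Only numpy, scipy, OpenCV 4.12 (cv2) and the standard library are available. Lean on these libraries where they do the work, as an engineer would, in place of code of your own. Each camera call takes 0.05 s, during which the arm holds its last target. There are 200 camera calls.

## Working session

There is one attempt and no reset: what is moved stays moved. The work goes in short steps, Python scripts to look and compute and a shell command to move; the robot and the scene stay as the last step left them, time stands still between calls to the robot, and variables do not carry over. Pictures are saved under pics/ and viewed, about 8 in all and at most 12, crops included, and the job is handed in when it is done.

```bash
mkdir -p pics; cat > h.py <<'E'
import numpy as np, cv2
from plant import robot
from scipy.spatial.transform import Rotation as R
def K(n):
    i=robot.camera_info(n); f=200/np.tan(np.radians(i["vertical_fov"])/2)
    return np.array([[f,0,i["cx"]],[0,f,i["cy"]],[0,0,1.]]),np.array(i["D"],float),np.array(i["cam_to_world"])
def snap(n,name):
    info=K(n); p,d=robot.read_camera(n); cv2.imwrite(f"pics/{name}.png",p[:,:,::-1]); np.savez(f"pics/{name}.npz",p=p,d=d,K=info[0],D=info[1],T=info[2]); return p,d,info
def rays(uv,info):
    k,D,T=info; u=cv2.undistortPoints(np.array(uv,float).reshape(-1,1,2),k,D).reshape(-1,2)
    return T[:3,3],np.c_[u[:,0],-u[:,1],-np.ones(len(u))]@T[:3,:3].T
def onplane(uv,info,z):
    o,r=rays(uv,info); return o+r*((z-o[2])/r[:,2])[:,None]
def bydepth(uv,d,info):
    o,r=rays(uv,info); return o+r*np.array([d[int(v),int(u)] for u,v in uv])[:,None]
def load(name):
    z=np.load(f"pics/{name}.npz"); return z['p'],z['d'],(z['K'],z['D'],z['T'])
def proj(P,info):
    k,D,T=info; P=np.atleast_2d(P); c=(P-T[:3,3])@T[:3,:3]; c=c*[1,-1,-1]
    return cv2.projectPoints(c.reshape(-1,1,3),np.zeros(3),np.zeros(3),k,D)[0].reshape(-1,2)
E
python3 - <<'E'
from h import *
for n in ("top","scene"):
    p,d,i=snap(n,n+"0"); print(n,i[2].round(3).tolist(),i[0][0,0],i[1])
s=robot.read_state(); print(s)
E
```

```text
top [[0.023, 0.989, -0.145, 0.331], [-1.0, 0.025, 0.013, 0.03], [0.017, 0.145, 0.989, 1.541], [0.0, 0.0, 0.0, 1.0]] 484.5191204165867 [-0.02421241  0.          0.          0.          0.        ]
scene [[-0.874, -0.386, 0.296, 1.154], [0.486, -0.707, 0.513, 1.033], [0.011, 0.592, 0.806, 1.691], [0.0, 0.0, 0.0, 1.0]] 503.9397669626939 [-0.15291331  0.          0.          0.          0.        ]
{'t': 0.1, 'q': array([-1.19237856e+00,  1.31108069e-01,  1.48917115e+00,  4.70782820e-06,
        1.52299308e+00, -8.54099023e-02]), 'dq': array([ 0.00087443, -0.00185788, -0.00079188, -0.00184891, -0.00207764,
        0.00203677]), 'joint_torque': array([ 5.88007752e-04, -5.61337888e+01, -4.93097305e+01,  7.70007796e-02,
        2.89886986e-02, -7.08638754e-05]), 'tool_pos': array([ 0.26825036, -0.53612025,  0.21767852]), 'orientation': array([-3.05586911e+00, -7.21682923e-01,  3.77645083e-04]), 'force': array([0.79851029, 0.25223966, 0.06277758]), 'wrist_torque': array([ 0.0452513 , -0.00459626,  0.05534167]), 'opening': 0.0928769544132993}
```

View pics/top0.png

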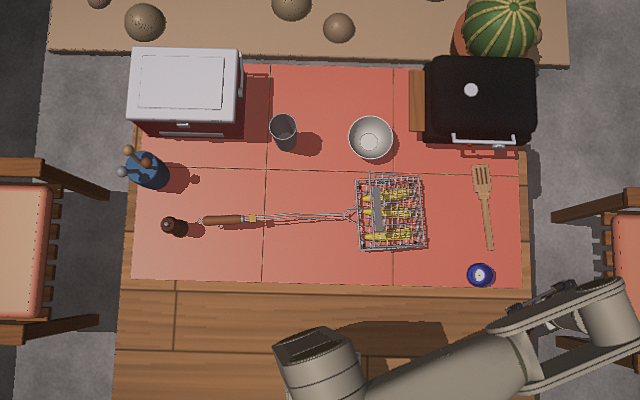

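View pics/scene0.png

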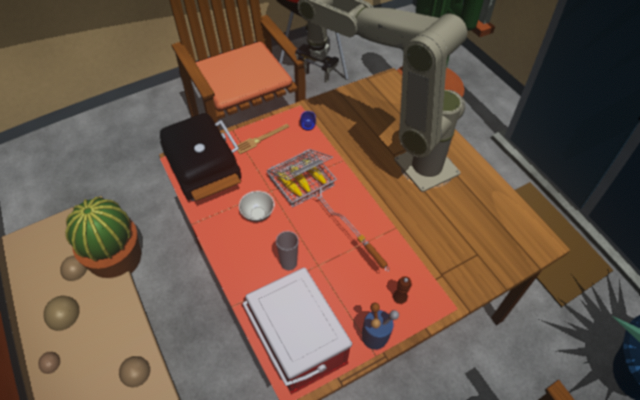

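```bash
python3 - <<'E'
from h import *
p,d,i=load("top0")
c=p[160:270,190:440]; cv2.imwrite("pics/c1.png",cv2.resize(c,None,fx=3.2,fy=3.2,interpolation=cv2.INTER_CUBIC)[:,:,::-1])
for n,uv,z in [("griptip",(203,219.5),.098),("ferr",(255,217),.098)]: print(n,onplane([uv],i,z).round(4))
print(onplane([(357,178),(422,176),(427,247),(362,250)],i,.05).round(3))
# plate: grey depth
for uv in [(377,190),(377,205),(377,220),(376,230)]: print(uv,bydepth([uv],d,i).round(3), p[uv[1],uv[0]])
E
```

```text
griptip [[0.4919 0.3745 0.098 ]]
ferr [[0.5033 0.2196 0.098 ]]
[[ 0.64  -0.088  0.05 ]
 [ 0.652 -0.293  0.05 ]
 [ 0.429 -0.308  0.05 ]
 [ 0.415 -0.107  0.05 ]]
(377, 190) [[ 0.586 -0.14   0.147]] [117 110 111]
(377, 205) [[ 0.54  -0.139  0.158]] [117 110 112]
(377, 220) [[ 0.496 -0.139  0.159]] [119 111 112]
(376, 230) [[ 0.468 -0.137  0.15 ]] [118 111 114]
```

View pics/c1.png

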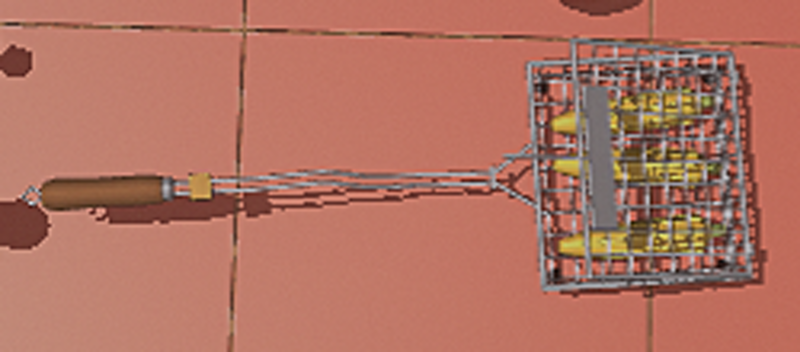

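```bash
cat >> h.py <<'E'
def state():
    s=robot.read_state(); return s,np.array(s["tool_pos"]),R.from_rotvec(s["orientation"])
def plan(pt,Rt,n):
    """rows for n steps from measured pose to (pt,Rt)"""
    s,p,r=state(); w=(r.inv()*Rt).as_rotvec()/n; dp=(np.array(pt)-p)/n
    print("twist/row",w.round(3))
    for k in range(n): print((1000*(r*R.from_rotvec(w*k)).inv().apply(dp)).round(1))
E
python3 - <<'E'
from h import *
p,d,i=load("top0")
f=lambda u,v:(190+u/3.2,160+v/3.2)
cor=onplane([f(527,63),f(545,290),f(735,52),f(752,275)],i,.051); print(cor.round(3))
g=onplane([f(40,193),f(160,188)],i,.098); rg=onplane([f(201,186)],i,.095)
print(g.round(3),rg.round(3))
o=cor.mean(0); fx=g[0]-o; print("o",o.round(4),"ang",np.degrees(np.arctan2(fx[1],fx[0])),np.linalg.norm(fx[:2]), "edge ang",np.degrees(np.arctan2(*(cor[:2].mean(0)-cor[2:].mean(0))[1::-1])), np.degrees(np.arctan2(*(cor[0]-cor[1])[1::-1])))
print("ring x",np.linalg.norm((rg-o)[0,:2]))
c=bydepth([(376,203),(378,205),(380,208)],d,i);print(c.round(3))
s,p0,r=state(); print(r.as_matrix().round(3)); 
k,D,T=K("wrist"); X=np.eye(4);X[:3,:3]=r.as_matrix();X[:3,3]=p0; print("cam in tool",(np.linalg.inv(X)@T).round(3).tolist(),k[0,0],D)
E
```

```text
[[ 0.635 -0.081  0.051]
 [ 0.413 -0.101  0.051]
 [ 0.651 -0.286  0.051]
 [ 0.432 -0.301  0.051]]
[[0.489 0.376 0.098]
 [0.497 0.264 0.098]] [[0.5   0.226 0.095]]
o [ 0.5328 -0.1923  0.051 ] ang 94.36742711067548 0.5698064328778585 edge ang 95.03555952335999 5.284787775279576
ring x 0.41995988189053346
[[ 0.546 -0.136  0.157]
 [ 0.541 -0.142  0.155]
 [ 0.533 -0.149  0.145]]
[[ 0.894  0.447 -0.001]
 [ 0.447 -0.894  0.002]
 [ 0.    -0.002 -1.   ]]
cam in tool [[0.001, 0.957, 0.289, 0.08], [1.0, -0.001, -0.001, -0.0], [-0.0, 0.289, -0.957, -0.165], [0.0, 0.0, 0.0, 1.0]] 340.08337883923383 [-0.04232763  0.          0.          0.          0.        ]
```

```bash
cat >> h.py <<'E'
O=np.array([.5328,-.1923,.003]); A=np.radians(94.6)
B=np.array([[np.cos(A),-np.sin(A),0],[np.sin(A),np.cos(A),0],[0,0,1.]])
def w(b): return O+B@(np.array(b,float)/1000)   # basket mm -> world m
def b(wp): return 1000*(np.atleast_2d(wp)-O)@B
RT=R.from_matrix(B@np.diag([1,-1,-1.]))         # tool down, x along basket x
E
python3 - <<'E'
from h import *
print(b([.541,-.140,.155]))
plan(w([55,0,205]),RT,10)
E
```

```text
[[ 51.47390416 -12.36799055 152.        ]]
twist/row [-0.    -0.    -0.119]
[ 41.1 -24.    1. ]
[ 43.7 -19.    1. ]
[ 45.6 -13.7   1. ]
[46.9 -8.2  1. ]
[47.5 -2.6  1. ]
[47.5  3.1  1. ]
[46.8  8.7  1. ]
[45.4 14.2  1. ]
[43.4 19.5  1. ]
[40.8 24.5  1. ]
```

```bash
python3 -m pendant '[{"translation":[41,-24,1],"twist":[0,0,-0.119],"grip":-1},{"translation":[44,-19,1],"twist":[0,0,-0.119],"grip":-1},{"translation":[46,-14,1],"twist":[0,0,-0.119],"grip":-1},{"translation":[47,-8,1],"twist":[0,0,-0.119],"grip":-1},{"translation":[47,-3,1],"twist":[0,0,-0.119],"grip":-1},{"translation":[47,3,1],"twist":[0,0,-0.119],"grip":-1},{"translation":[47,9,1],"twist":[0,0,-0.119],"grip":-1},{"translation":[45,14,1],"twist":[0,0,-0.119],"grip":-1},{"translation":[43,19,1],"twist":[0,0,-0.119],"grip":-1},{"translation":[41,24,1],"twist":[0,0,-0.119],"grip":-1}]' 10
python3 - <<'E'
from h import *
s,p,r=state(); print(s['t'],b(p),s['force']); plan(w([55,0,205]),RT,1)
E
```

```text
t: 1.1
tool_pos: [0.523, -0.1221, 0.2028]
orientation: [-2.082, -2.342, -0.0]
force: [0.1, 0.1, 0.2]
opening: 0.0176
1.1 [[ 70.72694582   4.09287409 199.77336171]] [0.12880639 0.06036519 0.16747941]
twist/row [-0.005 -0.006  0.037]
[-15.8   3.5  -5.3]
```

```bash
python3 -m pendant '[{"translation":[-16,4,10],"twist":[0,0,0.037],"grip":-1},{"translation":[-3,0,20],"twist":[0,0,0],"grip":-1},{"translation":[1,0,15],"twist":[0,0,0],"grip":-1},{"translation":[5,0,12],"twist":[0,0,0],"grip":-1},{"translation":[5,0,13],"twist":[0,0,0],"grip":-1},{"translation":[5,0,13],"twist":[0,0,0],"grip":-1},{"translation":[4,0,13],"twist":[0,0,0],"grip":-1},{"translation":[3,0,13],"twist":[0,0,0],"grip":-1},{"translation":[3,0,13],"twist":[0,0,0],"grip":-1},{"translation":[2,0,10],"twist":[0,0,0],"grip":-1}]'
python3 - <<'E'
from h import *
s,p,r=state(); print(s['t'],b(p),s['force'])
E
```

```text
t: 2.1
tool_pos: [0.5286, -0.1016, 0.063]
orientation: [-2.109, -2.318, -0.004]
force: [0.4, -0.5, 0.2]
opening: 0.0006
2.1 [[90.69341037 -3.12653448 60.03856407]] [ 0.40554066 -0.47350404  0.18762406]
```

```bash
python3 - <<'E'
from h import *
snap("wrist","w1")
s,p,r=state(); print(s['t'],b(p),s['force'])
E
```

```text
2.15 [[91.33363148 -1.95754143 58.19467771]] [-1.89436315  1.0531668  -0.98259499]
```

View pics/w1.png

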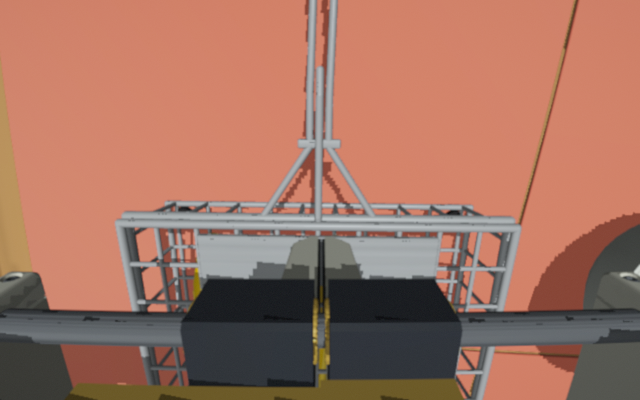

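The wrist view shows the shut fingers on the plate (rows 237–283 visible in front of them), the lid's front bar (row 218) nearly on the rim, and the tongue tip at (320,70) between the wires. I'll press on gently.

```bash
python3 -m pendant '[{"translation":[-3,0,1.5],"twist":[0,0,0],"grip":-1},{"translation":[-3,0,1.5],"twist":[0,0,0],"grip":-1},{"translation":[-1,0,1.5],"twist":[0,0,0],"grip":-1},{"translation":[0,0,1.5],"twist":[0,0,0],"grip":-1},{"translation":[0,0,1.5],"twist":[0,0,0],"grip":-1},{"translation":[0,0,1.5],"twist":[0,0,0],"grip":-1},{"translation":[0,0,1.5],"twist":[0,0,0],"grip":-1},{"translation":[0,0,1.5],"twist":[0,0,0],"grip":-1},{"translation":[0,0,1.5],"twist":[0,0,0],"grip":-1},{"translation":[0,0,1.5],"twist":[0,0,0],"grip":-1}]'
python3 - <<'E'
from h import *
s,p,r=state(); print(s['t'],b(p),s['force'])
E
```

```text
t: 3.15
tool_pos: [0.5299, -0.1084, 0.0572]
orientation: [-2.108, -2.314, -0.008]
force: [-6.1, 2.5, 9.3]
opening: 0.0006
3.15 [[83.89399975 -3.87066966 54.209125  ]] [-6.05516174  2.52673219  9.31030668]
```

```bash
python3 -m pendant '[{"translation":[0,0,2],"twist":[0,0,0],"grip":-1},{"translation":[0,0,2.5],"twist":[0,0,0],"grip":-1},{"translation":[0,0,2.5],"twist":[0,0,0],"grip":-1},{"translation":[0,0,-10],"twist":[0,0,0],"grip":-1},{"translation":[30,-1,-30],"twist":[0,0,0],"grip":-1},{"translation":[40,-1,-25],"twist":[0,0,0],"grip":-1},{"translation":[40,-1,-20],"twist":[0,0,0],"grip":1},{"translation":[40,0,-15],"twist":[0,0,0],"grip":1},{"translation":[40,0,-10],"twist":[0,0,0],"grip":1},{"translation":[26,0,-3],"twist":[0,0,0],"grip":1}]'
python3 - <<'E'
from h import *
s,p,r=state(); print(s['t'],b(p),s['force']); plan(w([300,0,170]),RT,1)
E
```

```text
t: 4.15
tool_pos: [0.5118, 0.1063, 0.1848]
orientation: [-2.125, -2.309, -0.021]
force: [0.5, 0.0, -0.9]
opening: 0.028
4.15 [[299.29815694  -2.99163989 181.76539873]] [ 0.5396698   0.04332639 -0.85722042]
twist/row [ 0.008 -0.012  0.003]
[ 0.6 -3.1 11.7]
```

```bash
python3 -m pendant '[{"translation":[0,-3,6],"twist":[0.008,-0.012,0],"grip":1},{"translation":[0,0,5],"twist":[0,0,0],"grip":1},{"translation":[0,0,0],"twist":[0,0,0],"grip":1},{"translation":[0,0,0],"twist":[0,0,0],"grip":1},{"translation":[0,0,0],"twist":[0,0,0],"grip":1},{"translation":[0,0,0],"twist":[0,0,0],"grip":1},{"translation":[0,0,0],"twist":[0,0,0],"grip":1},{"translation":[0,0,0],"twist":[0,0,0],"grip":1},{"translation":[0,0,0],"twist":[0,0,0],"grip":1},{"translation":[0,0,0],"twist":[0,0,0],"grip":1}]'
python3 - <<'E'
from h import *
p,d,i=snap("wrist","w2"); snap("top","t2")
s,q,r=state(); print(s['t'],b(q),s['force'])
q=cv2.resize(p[:,:,::-1],None,fx=1.25,fy=1.25); cv2.imwrite("pics/w2b.png",q)
for x in range(110,440,20):
    z=45 if x<228 else (51+(x-244)*.826 if x<300 else 95)
    print(x,proj(w([x,0,z]),i).round(1))
E
```

```text
t: 5.15
tool_pos: [0.5103, 0.1035, 0.1746]
orientation: [2.127, 2.308, 0.001]
force: [-0.9, 0.8, 0.8]
opening: 0.0929
5.25 [[296.75406056  -1.34640798 171.65306389]] [ 0.70314973 -1.00122549 -0.04229364]
110 [[319.6 359. ]]
130 [[319.6 343.6]]
150 [[319.6 327.5]]
170 [[319.6 310.9]]
190 [[319.7 293.6]]
210 [[319.7 275.6]]
230 [[319.7 254.3]]
250 [[319.7 242.4]]
270 [[319.7 228.7]]
290 [[319.7 212.7]]
310 [[319.7 189.8]]
330 [[319.7 163.1]]
350 [[319.8 135.2]]
370 [[319.8 106. ]]
390 [[319.8  75.5]]
410 [[319.9  43.6]]
430 [[319.9  10.5]]
```

View pics/w2b.png

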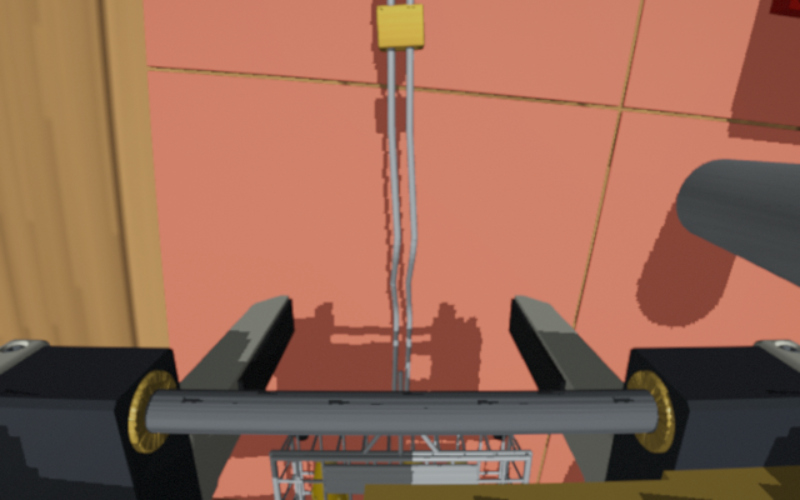

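```bash
cat > wires.py <<'E'
from h import *
def zc(x):
    return np.interp(x,[0,228-9,236,244,290,298,306+9,900],[45,45,46.9,51,89,93.2,95,95])
def wires(name,rows,c0=300,c1=345):
    p,d,i=load(name); hsv=cv2.cvtColor(p,cv2.COLOR_RGB2HSV); out=[]
    for v in rows:
        m=(hsv[v,c0:c1,1]<60)&(hsv[v,c0:c1,2]>90); c=np.where(m)[0]
        if len(c)<4 or not 8<c[-1]-c[0]<26: continue
        u=c0+(c[0]+c[-1])/2; z=.08
        for _ in range(15):
            P=onplane([(u,v)],i,z); bb=b(P)[0]; z=.5*z+.5*(.003+zc(bb[0])/1000)
        out.append((bb[0],bb[1],u,v,c[-1]-c[0]))
    return np.array(out)
if __name__=="__main__":
    o=wires("w2",range(44,312))
    s=o[::6]; print(s.round(1))
    ring=load("w2")[0]; hsv=cv2.cvtColor(ring,cv2.COLOR_RGB2HSV)
    m=(hsv[:60,280:360,1]>150)&(hsv[:60,280:360,0]>18)&(hsv[:60,280:360,0]<35)
    y,x=np.where(m); print("ring px",x.min()+280,x.max()+280,y.min(),y.max())
    i=load("w2")[2]; print(b(onplane([(np.median(x)+280,y.min()),(np.median(x)+280,y.max()),(x.min()+280,15),(x.max()+280,15)],i,.103)))
    (c,sz,a)=cv2.minAreaRect(np.c_[x+280,y].astype(np.float32)); print(c,sz,a)
E
python3 wires.py
```

```text
[[ 4.098e+02 -1.000e-01  3.200e+02  4.400e+01  2.000e+01]
 [ 4.061e+02 -1.000e-01  3.200e+02  5.000e+01  2.000e+01]
 [ 4.023e+02 -1.000e-01  3.200e+02  5.600e+01  2.000e+01]
 [ 3.986e+02 -1.000e-01  3.200e+02  6.200e+01  2.000e+01]
 [ 3.948e+02 -1.000e-01  3.200e+02  6.800e+01  2.000e+01]
 [ 3.909e+02 -1.000e-01  3.200e+02  7.400e+01  2.000e+01]
 [ 3.871e+02 -1.000e-01  3.200e+02  8.000e+01  2.000e+01]
 [ 3.832e+02 -1.000e-01  3.200e+02  8.600e+01  2.000e+01]
 [ 3.793e+02 -1.000e-01  3.200e+02  9.200e+01  2.000e+01]
 [ 3.753e+02 -1.000e-01  3.200e+02  9.800e+01  2.000e+01]
 [ 3.713e+02 -1.000e-01  3.200e+02  1.040e+02  2.000e+01]
 [ 3.673e+02 -5.000e-01  3.205e+02  1.100e+02  1.900e+01]
 [ 3.632e+02 -5.000e-01  3.205e+02  1.160e+02  1.900e+01]
 [ 3.591e+02 -5.000e-01  3.205e+02  1.220e+02  1.900e+01]
 [ 3.550e+02 -9.000e-01  3.210e+02  1.280e+02  1.800e+01]
 [ 3.508e+02 -1.200e+00  3.215e+02  1.340e+02  1.900e+01]
 [ 3.466e+02 -1.600e+00  3.220e+02  1.400e+02  1.800e+01]
 [ 3.424e+02 -1.600e+00  3.220e+02  1.460e+02  1.800e+01]
 [ 3.381e+02 -1.600e+00  3.220e+02  1.520e+02  1.800e+01
[... 1068 characters left out ...]
0  3.210e+02  2.660e+02  1.200e+01]
 [ 2.139e+02 -1.700e+00  3.215e+02  2.720e+02  1.300e+01]
 [ 2.074e+02 -1.800e+00  3.215e+02  2.780e+02  1.300e+01]
 [ 2.008e+02 -1.300e+00  3.210e+02  2.840e+02  1.200e+01]
 [ 1.941e+02 -8.000e-01  3.205e+02  2.900e+02  1.300e+01]
 [ 1.873e+02 -8.000e-01  3.205e+02  2.960e+02  1.300e+01]
 [ 1.804e+02 -8.000e-01  3.205e+02  3.020e+02  1.300e+01]
 [ 1.734e+02  1.000e-01  3.195e+02  3.080e+02  1.100e+01]]
ring px 301 338 3 39
[[ 4.33224293e+02 -5.50270721e-02  1.00000000e+02]
 [ 4.12107480e+02 -8.28714194e-02  1.00000000e+02]
 [ 4.26270636e+02  1.19557420e+01  1.00000000e+02]
 [ 4.26323042e+02 -1.14535219e+01  1.00000000e+02]]
(319.5, 21.0) (36.0, 37.0) 90.0
```

```bash
python3 -m pendant '[{"translation":[31,0,8],"twist":[0,0,0],"grip":1},{"translation":[31,0,8],"twist":[0,0,0],"grip":1},{"translation":[31,0,8],"twist":[0,0,0],"grip":1},{"translation":[31,-1,8],"twist":[0,0,0],"grip":1},{"translation":[0,0,0],"twist":[0,0,0],"grip":1},{"translation":[0,0,0],"twist":[0,0,0],"grip":1},{"translation":[0,0,10],"twist":[0,0,0],"grip":0.5},{"translation":[0,0,10],"twist":[0,0,0],"grip":0.5},{"translation":[0,0,0],"twist":[0,0,0],"grip":0.5},{"translation":[0,0,0],"twist":[0,0,0],"grip":0.5}]' 5
python3 - <<'E'
from h import *
p,d,i=snap("wrist","w3")
for _ in range(4):
    s,q,r=state(); print(s['t'],b(q),s['force'],(RT.inv()*r).as_rotvec().round(3))
z=load("w1")[2]; print("stop",b(onplane([(320,139),(320,147)],z,.048)))
cv2.imwrite("pics/w3c.png",p[150:,120:520,::-1])
plan(w([422.7,0,73]),RT,1)
E
```

```text
t: 6.25
tool_pos: [0.5007, 0.2281, 0.1208]
orientation: [2.13, 2.302, 0.003]
force: [-0.2, -0.1, 0.1]
opening: 0.0703
6.3 [[421.57469217  -1.60272586 117.67790261]] [ 0.54447964 -0.45979435  0.05996843] [-0.005 -0.003  0.003]
6.3 [[421.57469217  -1.60272586 117.67790261]] [ 0.54447964 -0.45979435  0.05996843] [-0.005 -0.003  0.003]
6.3 [[421.57469217  -1.60272586 117.67790261]] [ 0.54447964 -0.45979435  0.05996843] [-0.005 -0.003  0.003]
6.3 [[421.57469217  -1.60272586 117.67790261]] [ 0.54447964 -0.45979435  0.05996843] [-0.005 -0.003  0.003]
stop [[149.12286653  -1.10355538  45.        ]
 [144.89286535  -1.16314421  45.        ]]
twist/row [ 0.005  0.003 -0.003]
[ 1.3 -1.8 44.7]
```

View pics/w3c.png

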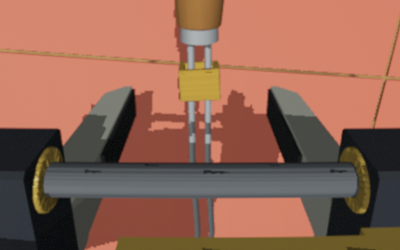

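```bash
sed -i 's/^O=.*/O=np.array([.5328,-.1923,.003]); A=np.radians(94.6); O=O+np.array([np.cos(A),np.sin(A),0])*.0035/' h.py
python3 - <<'E'
from h import *
p,d,i=load("w3"); print(i[0])
T=robot.camera_info("wrist")["cam_to_world"]; C=np.array([[0.001, 0.957, 0.289, 0.08], [1.0, -0.001, -0.001, -0.0], [-0.0, 0.289, -0.957, -0.165], [0.0, 0.0, 0.0, 1.0]])
X=T@np.linalg.inv(C); s,q,r=state(); print("cam-derived tool",b(X[:3,3]),"state",b(q)); print((RT.inv()*R.from_matrix(X[:3,:3])).as_rotvec())
hsv=cv2.cvtColor(p,cv2.COLOR_RGB2HSV)
m=(hsv[:270,280:360,1]>150)&(hsv[:270,280:360,0]>18)&(hsv[:270,280:360,0]<35); m[:205]=0
y,x=np.where(m); x=x+280; print(x.min(),x.max(),y.min(),y.max(),x.mean())
print(b(onplane([(x.mean(),y.min()),(x.mean(),y.max()-1)],i,.103)))
for v in range(203,300,8):
    c=np.where((hsv[v,295:345,1]<60)&(hsv[v,295:345,2]>90))[0]+295; print(v,c.min() if len(c) else 0,c.max() if len(c) else 0)
for u in (270,300,340,370): print(u)
# jaw inner edges: dark pixels
for v in (245,255,265): 
    g=p[v].max(1); c=np.where(g<50)[0]; print(v,c[(c<320)][-3:],c[c>320][:3])
E
```

```text
[[340.08337884   0.         320.90011457]
 [  0.         340.08337884 197.23994824]
 [  0.           0.           1.        ]]
cam-derived tool [[418.80525052  -0.75508307 117.85402425]] state [[418.07469217  -1.60272586 117.67790261]]
[-0.004532   -0.00255974  0.0029225 ]
299 339 212 250 318.7957695113056
[[ 4.34799264e+02 -2.47350304e-02  1.00000000e+02]
 [ 4.11669067e+02  5.94956917e-02  1.00000000e+02]]
203 307 330
211 307 330
219 309 310
227 0 0
235 0 0
243 0 0
251 309 330
259 308 330
267 308 330
275 309 328
283 309 330
291 309 330
299 309 328
270
300
340
370
245 [251 252 253] [389 390 391]
255 [252 253 254] [388 389 390]
265 [252 253 254] [387 388 389]
```

```bash
python3 -m pendant '[{"translation":[2,-1.1,10],"twist":[0,0,0],"grip":0},{"translation":[0,0,11],"twist":[0,0,0],"grip":0},{"translation":[0,0,12],"twist":[0,0,0],"grip":0},{"translation":[0,0,11],"twist":[0,0,0],"grip":0},{"translation":[0,0,0],"twist":[0,0,0],"grip":0},{"translation":[0,0,0],"twist":[0,0,0],"grip":-1},{"translation":[0,0,0],"twist":[0,0,0],"grip":-1},{"translation":[0,0,0],"twist":[0,0,0],"grip":-1},{"translation":[0,0,0],"twist":[0,0,0],"grip":-1},{"translation":[0,0,0],"twist":[0,0,0],"grip":-1}]' 6
python3 - <<'E'
from h import *
p,d,i=snap("wrist","w4")
s,q,r=state(); print(s['t'],b(q),B.T@s['force'],s['opening'],(RT.inv()*r).as_rotvec().round(3),B.T@s['wrist_torque'])
cv2.imwrite("pics/w4c.png",cv2.resize(p[150:400,200:440,::-1],None,fx=2,fy=2))
E
```

```text
t: 7.3
tool_pos: [0.4999, 0.2296, 0.0732]
orientation: [2.13, 2.301, 0.003]
force: [-0.3, -0.5, -0.8]
opening: 0.0246
7.35 [[419.71323341  -1.12996206  70.31086251]] [ 0.07314777 -0.42478968 -0.27396843] 0.024184015213965022 [-0.006 -0.003  0.003] [-0.07052973  0.06043963  0.00118825]
```

View pics/w4c.png

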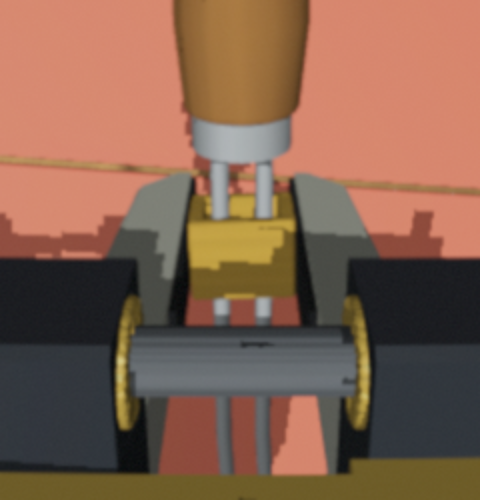

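```bash
python3 -m pendant '[{"translation":[0,0,-2.5],"twist":[0,0,0],"grip":-1},{"translation":[-5,0,0],"twist":[0,0,0],"grip":-1},{"translation":[-6,0,0],"twist":[0,0,0],"grip":-1},{"translation":[-6,0,0],"twist":[0,0,0],"grip":-1},{"translation":[-6,0,0],"twist":[0,0,0],"grip":-1},{"translation":[-6,0,0],"twist":[0,0,0],"grip":-1},{"translation":[-6,0,0],"twist":[0,0,0],"grip":-1},{"translation":[-6,0,0],"twist":[0,0,0],"grip":-1},{"translation":[-6,0,0],"twist":[0,0,0],"grip":-1},{"translation":[-4,0,0],"twist":[0,0,0],"grip":-1}]' 6
cat >> h.py <<'E'
C=np.array([[0.001,0.957,0.289,0.08],[1,-.001,-.001,0],[0,.289,-.957,-.165],[0,0,0,1.]])
def rep(name):
    p,d,i=snap("wrist",name); s,q,r=state()
    X=i[2]@np.linalg.inv(C); e=(RT.inv()*r).as_rotvec()
    print("t",s['t'],"tcp",b(q)[0].round(1),"cam-tcp",b(X[:3,3])[0].round(1),"ring",(b(q)[0]+21.5*B.T@r.apply([0,0,-1])).round(1),"F",(B.T@s['force']).round(1),"M",(B.T@s['wrist_torque']).round(2),"open",round(s['opening']*1000,1),"rot",e.round(3))
    # ring and wires in picture
    hsv=cv2.cvtColor(p,cv2.COLOR_RGB2HSV)
    m=((hsv[...,1]>150)&(hsv[...,0]>18)&(hsv[...,0]<35)).astype(np.uint8); m[:180]=0;m[305:]=0;m[:,:290]=0;m[:,350:]=0
    y,x=np.where(m); 
    if len(x): print("ring px",x.min(),x.max(),y.min(),y.max(),"mid",(x.min()+x.max())/2)
    for v in list(range(200,260,12))+[299,303,306,350,360,370]:
        c=np.where((hsv[v,292:350,1]<70)&(hsv[v,292:350,2]>70))[0]+292
        if len(c): print(v,c.min(),c.max(),(c.min()+c.max())/2,end=" | ")
    print()
E
python3 -c "
from h import *
rep('w5')"
```

```text
t: 8.35
tool_pos: [0.5044, 0.174, 0.0765]
orientation: [2.13, 2.3, 0.004]
force: [-0.1, -0.1, -0.7]
opening: 0.0242
t 8.4 tcp [363.5  -1.1  73.5] cam-tcp [ 3.646e+02 -2.000e-01  7.370e+01] ring [363.5  -0.9  95. ] F [-0.2 -0.5 -1.1] M [-0.09  0.05 -0.04] open 24.1 rot [-0.006 -0.003  0.004]
ring px 293 347 247 299 mid 320.0
200 305 335 320.0 | 212 305 335 320.0 | 224 305 335 320.0 | 236 306 335 320.5 | 248 292 349 320.5 | 299 310 336 323.0 | 303 309 337 323.0 | 306 309 337 323.0 | 350 313 339 326.0 | 360 314 339 326.5 | 370 314 339 326.5 |
```

```bash
python3 -m pendant '[{"translation":[-5,0.1,0],"twist":[0,0,-0.01],"grip":-1},{"translation":[-5,0.2,0],"twist":[0,0,-0.01],"grip":-1},{"translation":[-5,0.3,0],"twist":[0,0,-0.01],"grip":-1},{"translation":[-5,0.3,0],"twist":[0,0,-0.01],"grip":-1},{"translation":[-5,0.1,0],"twist":[0,0,0],"grip":-1},{"translation":[-5,0.1,0],"twist":[0,0,0],"grip":-1},{"translation":[-5,0.1,0],"twist":[0,0,0],"grip":-1},{"translation":[-5,0.1,0],"twist":[0,0,0],"grip":-1},{"translation":[-4,0.1,0],"twist":[0,0,0],"grip":-1},{"translation":[0,0,0],"twist":[0,0,0],"grip":-1}]' 6
python3 -c "
from h import *
rep('w6')"
```

```text
t: 9.4
tool_pos: [0.5112, 0.126, 0.0767]
orientation: [2.08, 2.346, 0.004]
force: [-0.0, -0.1, -0.2]
opening: 0.0244
t 9.45 tcp [315.8  -4.   73.7] cam-tcp [316.3  -3.1  73.9] ring [315.8  -3.8  95.2] F [-0.1 -0.8 -0.5] M [-0.09  0.01 -0.  ] open 24.2 rot [-0.006 -0.003 -0.04 ]
ring px 293 347 247 299 mid 320.0
200 304 334 319.0 | 212 304 334 319.0 | 224 305 334 319.5 | 236 305 334 319.5 | 248 292 349 320.5 | 299 309 332 320.5 | 303 304 332 318.0 | 306 304 331 317.5 | 350 304 323 313.5 | 360 304 322 313.0 | 370 303 321 312.0 |
```

```bash
cat > pl.py <<'E'
from h import *
H,EX=21.5,.8
def zt(x):
    if x>=306: return 95.,0.
    if x>=290: t=np.arcsin((306-x)/25); return 95-25*(1-np.cos(t)),t
    if x>=244: return 51+(x-244)*np.tan(np.radians(40)),np.radians(40)
    if x>=228: t=np.arcsin((x-228)/25); return 45+25*(1-np.cos(t)),t
    return 45.,0.
def wy(x): return np.interp(x,[168,228,267,306,366],[-.3,-2.0,-.5,-3.2,-.2])
def pose(x,th=None,yaw=0,dz=0):
    z,t=zt(x); t=np.mean([zt(x+k)[1] for k in (-7,0,7)]) if th is None else th
    r=RT*R.from_rotvec([0,0,-yaw])*R.from_rotvec([0,t,0])
    c=w([x,wy(x),z+dz]); return c-r.apply([EX/1000,0,-H/1000]),r,t
def go(ts):
    T=np.array(robot.camera_info("wrist")["cam_to_world"])@np.linalg.inv(C); p=T[:3,3]; r=R.from_rotvec(robot.read_state()["orientation"])
    for k in ts:
        k=k if isinstance(k,tuple) else (k,)
        q,rq,t=pose(*k); tw=(r.inv()*rq).as_rotvec(); tr=1000*r.inv().apply(q-p)
        print(k,"th %.2f"%t,tr.round(1).tolist(),tw.round(3).tolist()); p,r=q,rq
E
python3 -c "
from pl import *
go([(313,None,.04),(309,None,.02),(305,None,0),(302,None,-.02),(299,None,-.03),(296,None,-.04),(293,None,-.05),(290,None,-.06),(287,None,-.06),(284,None,-.06)])"
```

```text
(313, None, 0.04) th 0.00 [-4.3, -0.4, 0.4] [0.006, 0.003, -0.0]
(309, None, 0.02) th 0.05 [-2.9, 0.0, 0.0] [-0.001, 0.054, 0.02]
(305, None, 0) th 0.12 [-2.5, 0.0, -0.2] [-0.002, 0.068, 0.02]
(302, None, -0.02) th 0.21 [-1.2, -0.1, -0.1] [-0.003, 0.084, 0.02]
(299, None, -0.03) th 0.29 [-1.2, -0.1, 0.0] [-0.002, 0.087, 0.01]
(296, None, -0.04) th 0.41 [-0.7, -0.0, 0.1] [-0.003, 0.117, 0.009]
(293, None, -0.05) th 0.50 [-1.5, 0.0, 0.2] [-0.004, 0.086, 0.009]
(290, None, -0.06) th 0.59 [-1.7, 0.1, 0.4] [-0.005, 0.091, 0.009]
(287, None, -0.06) th 0.63 [-2.7, -0.0, 0.1] [0.0, 0.045, -0.0]
(284, None, -0.06) th 0.68 [-2.9, -0.0, 0.3] [0.0, 0.048, 0.0]
```

```bash
python3 -m pendant '[{"translation":[-2.1,-0.2,0.2],"twist":[0,0,0],"grip":-1},{"translation":[-2.1,-0.1,0],"twist":[0,0,0],"grip":-1},{"translation":[-1.5,0,0],"twist":[0,0.027,0.01],"grip":-1},{"translation":[-1.4,0,0],"twist":[0,0.027,0.01],"grip":-1},{"translation":[-1.3,0,-0.1],"twist":[0,0.034,0.01],"grip":-1},{"translation":[-1.2,0,-0.1],"twist":[0,0.034,0.01],"grip":-1},{"translation":[-0.6,0,-0.1],"twist":[0,0.042,0.01],"grip":-1},{"translation":[-0.6,0,0],"twist":[0,0.042,0.01],"grip":-1},{"translation":[-0.6,0,0],"twist":[0,0.043,0.005],"grip":-1},{"translation":[-0.6,0,0],"twist":[0,0.043,0.005],"grip":-1}]' 6
python3 -c "
from pl import *
rep('w7'); go([299,(296,None,-.04),(293,None,-.05),(290,None,-.06),(287,None,-.06),(284,None,-.06)])"
```

```text
t: 10.45
tool_pos: [0.5123, 0.1154, 0.0767]
orientation: [-2.001, -2.096, -0.315]
force: [0.1, 2.3, -2.3]
opening: 0.0241
t 10.5 tcp [304.1  -3.9  73.2] cam-tcp [305.3  -3.4  74. ] ring [297.4  -3.7  93.6] F [ 0.1  0.1 -1.3] M [-0.13 -0.03 -0.01] open 24.2 rot [-0.004  0.315  0.035]
ring px 294 348 246 298 mid 321.0
200 301 330 315.5 | 212 302 331 316.5 | 224 303 332 317.5 | 236 293 333 313.0 | 248 292 349 320.5 | 299 306 330 318.0 | 303 305 331 318.0 | 306 305 331 318.0 | 350 310 332 321.0 | 360 311 333 322.0 | 370 312 333 322.5 | 
(299,) th 0.29 [-0.2, -0.4, 0.2] [0.009, -0.022, -0.034]
(296, None, -0.04) th 0.41 [-0.7, 0.1, 0.1] [-0.014, 0.117, 0.038]
(293, None, -0.05) th 0.50 [-1.5, 0.0, 0.2] [-0.004, 0.086, 0.009]
(290, None, -0.06) th 0.59 [-1.7, 0.1, 0.4] [-0.005, 0.091, 0.009]
(287, None, -0.06) th 0.63 [-2.7, -0.0, 0.1] [0.0, 0.045, -0.0]
(284, None, -0.06) th 0.68 [-2.9, -0.0, 0.3] [0.0, 0.048, 0.0]
```

```bash
python3 -m pendant '[{"translation":[-0.5,-0.1,0.1],"twist":[0,0.047,0.002],"grip":-1},{"translation":[-0.4,-0.1,0.1],"twist":[0,0.047,0.002],"grip":-1},{"translation":[-0.8,0,0.1],"twist":[0,0.043,0.005],"grip":-1},{"translation":[-0.7,0,0.1],"twist":[0,0.043,0.005],"grip":-1},{"translation":[-0.9,0,0.2],"twist":[0,0.045,0.004],"grip":-1},{"translation":[-0.8,0,0.2],"twist":[0,0.045,0.004],"grip":-1},{"translation":[-1.4,0,0],"twist":[0,0.023,0],"grip":-1},{"translation":[-1.3,0,0.1],"twist":[0,0.023,0],"grip":-1},{"translation":[-1.5,0,0.1],"twist":[0,0.024,0],"grip":-1},{"translation":[-1.4,0,0.2],"twist":[0,0.024,0],"grip":-1}]' 6
python3 -c "
from pl import *
rep('w8'); go([(280,None,-.06),(276,None,-.06),(272,None,-.06),(268,None,-.03),(264,None,0),(260,None,.03),(256,None,.03),(252,None,.03)])"
```

```text
t: 11.5
tool_pos: [0.5132, 0.106, 0.071]
orientation: [-1.797, -1.827, -0.646]
force: [-0.6, -0.0, -0.8]
opening: 0.024
t 11.55 tcp [295.1  -3.9  67.4] cam-tcp [295.4  -3.5  68.3] ring [281.3  -3.2  83.8] F [-0.3  1.7  0.5] M [-0.02  0.4   0.02] open 24.1 rot [-0.013  0.699  0.062]
ring px 294 348 246 297 mid 321.0
200 303 330 316.5 | 212 304 332 318.0 | 224 304 332 318.0 | 236 292 349 320.5 | 248 292 349 320.5 | 299 304 330 317.0 | 303 304 330 317.0 | 306 304 330 317.0 | 350 309 335 322.0 | 360 310 336 323.0 | 370 312 337 324.5 | 
(280, None, -0.06) th 0.70 [-3.7, -0.7, 1.4] [-0.006, -0.001, -0.007]
(276, None, -0.06) th 0.70 [-5.2, -0.0, -0.0] [0.0, 0.0, 0.0]
(272, None, -0.06) th 0.70 [-5.2, -0.0, -0.0] [0.0, 0.0, 0.0]
(268, None, -0.03) th 0.70 [-5.2, -0.4, -0.0] [0.019, 0.0, -0.023]
(264, None, 0) th 0.70 [-5.2, -0.2, -0.0] [0.019, 0.0, -0.023]
(260, None, 0.03) th 0.70 [-5.2, -0.2, -0.0] [0.019, -0.0, -0.023]
(256, None, 0.03) th 0.70 [-5.2, 0.0, -0.0] [0.0, 0.0, 0.0]
(252, None, 0.03) th 0.70 [-5.2, 0.0, -0.0] [0.0, 0.0, 0.0]
```

```bash
python3 -m pendant '[{"translation":[-2,-0.7,0.5],"twist":[0,0,0],"grip":-1},{"translation":[-3,-0.4,0.5],"twist":[0,0,0],"grip":-1},{"translation":[-3,-0.2,0.3],"twist":[0,0,0],"grip":-1},{"translation":[-3,0,0],"twist":[0.006,0,-0.008],"grip":-1},{"translation":[-3,-0.1,0],"twist":[0.01,0,-0.012],"grip":-1},{"translation":[-3,-0.1,0],"twist":[0.01,0,-0.012],"grip":-1},{"translation":[-3,-0.1,0],"twist":[0.01,0,-0.012],"grip":-1},{"translation":[-3,0,0],"twist":[0.01,0,-0.012],"grip":-1},{"translation":[-3,0,0],"twist":[0.01,0,-0.012],"grip":-1},{"translation":[-2,0,0],"twist":[0,0,0],"grip":-1}]' 6
python3 -c "
from pl import *
rep('w9'); go([(258,None,.03),(254,None,.03),(251,None,.03),(248,None,.03),(245,None,.03),(242,None,.02),(239,None,.02),(236,None,.01),(233,None,0),(230,None,-.01),(227,None,-.02),(224,None,-.02)])"
```

```text
t: 12.55
tool_pos: [0.513, 0.0829, 0.0502]
orientation: [-1.697, -1.902, -0.611]
force: [-0.7, 0.5, -1.2]
opening: 0.0242
t 12.6 tcp [272.3  -2.2  47. ] cam-tcp [272.4  -1.4  47.5] ring [258.5  -2.8  63.5] F [-0.1 -0.2 -0.7] M [-0.08  0.37 -0.03] open 24.2 rot [ 0.018  0.698 -0.031]
ring px 294 347 246 297 mid 320.5
200 307 336 321.5 | 212 306 335 320.5 | 224 305 334 319.5 | 236 292 349 320.5 | 248 292 349 320.5 | 299 305 331 318.0 | 303 305 332 318.5 | 306 305 332 318.5 | 350 304 332 318.0 | 360 303 332 317.5 | 370 303 331 317.0 | 
(258, None, 0.03) th 0.70 [-1.8, -0.9, 0.5] [-0.008, 0.0, -0.0]
(254, None, 0.03) th 0.70 [-5.2, 0.0, -0.0] [0.0, 0.0, 0.0]
(251, None, 0.03) th 0.70 [-3.9, 0.0, -0.0] [0.0, 0.0, 0.0]
(248, None, 0.03) th 0.65 [-5.0, 0.0, -0.1] [0.0, -0.05, 0.0]
(245, None, 0.03) th 0.60 [-4.9, 0.0, 0.1] [0.0, -0.045, -0.0]
(242, None, 0.02) th 0.53 [-5.6, 0.1, 0.3] [-0.005, -0.077, 0.008]
(239, None, 0.02) th 0.44 [-5.3, 0.1, -0.2] [0.0, -0.087, 0.0]
(236, None, 0.01) th 0.34 [-5.4, 0.1, -0.3] [-0.004, -0.102, 0.009]
(233, None, 0) th 0.23 [-5.3, 0.1, -0.4] [-0.003, -0.102, 0.01]
(230, None, -0.01) th 0.15 [-4.8, 0.1, -0.4] [-0.002, -0.085, 0.01]
(227, None, -0.02) th 0.08 [-4.5, 0.1, -0.5] [-0.001, -0.069, 0.01]
(224, None, -0.02) th 0.04 [-3.9, -0.0, -0.3] [0.0, -0.041, 0.0]
```

```bash
python3 -m pendant '[{"translation":[-1.8,-0.5,0.3],"twist":[-0.004,0,0],"grip":-1},{"translation":[-2.6,-0.4,0.2],"twist":[-0.004,0,0],"grip":-1},{"translation":[-2.6,0,0],"twist":[0,0,0],"grip":-1},{"translation":[-2,0,0],"twist":[0,0,0],"grip":-1},{"translation":[-2,0,0],"twist":[0,0,0],"grip":-1},{"translation":[-2.5,0,0],"twist":[0,-0.025,0],"grip":-1},{"translation":[-2.5,0,0],"twist":[0,-0.025,0],"grip":-1},{"translation":[-2.5,0,0],"twist":[0,-0.023,0],"grip":-1},{"translation":[-2.4,0,0],"twist":[0,-0.023,0],"grip":-1},{"translation":[0,0,0],"twist":[0,0,0],"grip":-1}]' 6
python3 -c "
from pl import *
rep('w10'); go([(242,None,.02),(239,None,.02),(236,None,.01),(233,None,0),(230,None,-.01),(227,None,-.02),(224,None,-.02),(220,0,-.02),(216,0,-.02)])"
```

```text
t: 13.6
tool_pos: [0.5138, 0.0655, 0.0356]
orientation: [-1.768, -1.973, -0.541]
force: [0.1, 0.3, -1.1]
opening: 0.0241
t 13.65 tcp [255.1  -1.6  32.6] cam-tcp [255.1  -0.8  32.9] ring [243.1  -2.   50.4] F [-0.  -0.4 -1.1] M [-0.11  0.32  0.  ] open 23.9 rot [ 0.008  0.594 -0.028]
ring px 294 348 246 298 mid 321.0
200 306 336 321.0 | 212 305 335 320.0 | 224 305 335 320.0 | 236 292 349 320.5 | 248 292 349 320.5 | 299 308 335 321.5 | 303 308 335 321.5 | 306 307 336 321.5 | 350 304 334 319.0 | 360 304 333 318.5 | 370 303 333 318.0 | 
(242, None, 0.02) th 0.53 [-4.0, 0.4, 0.4] [-0.004, -0.068, 0.008]
(239, None, 0.02) th 0.44 [-5.3, 0.1, -0.2] [0.0, -0.087, 0.0]
(236, None, 0.01) th 0.34 [-5.4, 0.1, -0.3] [-0.004, -0.102, 0.009]
(233, None, 0) th 0.23 [-5.3, 0.1, -0.4] [-0.003, -0.102, 0.01]
(230, None, -0.01) th 0.15 [-4.8, 0.1, -0.4] [-0.002, -0.085, 0.01]
(227, None, -0.02) th 0.08 [-4.5, 0.1, -0.5] [-0.001, -0.069, 0.01]
(224, None, -0.02) th 0.04 [-3.9, -0.0, -0.3] [0.0, -0.041, 0.0]
(220, 0, -0.02) th 0.00 [-4.9, -0.0, -0.2] [0.0, -0.04, 0.0]
(216, 0, -0.02) th 0.00 [-4.0, -0.0, 0.0] [0.0, 0.0, 0.0]
```

```bash
python3 -m pendant '[{"translation":[-2,0,0.2],"twist":[0,-0.034,0.004],"grip":-1},{"translation":[-2,0,0.2],"twist":[0,-0.034,0.004],"grip":-1},{"translation":[-2.7,0,-0.1],"twist":[0,-0.043,0],"grip":-1},{"translation":[-2.6,0,-0.1],"twist":[0,-0.043,0],"grip":-1},{"translation":[-2.7,0.1,-0.1],"twist":[0,-0.05,0.004],"grip":-1},{"translation":[-2.7,0.1,-0.1],"twist":[0,-0.05,0.004],"grip":-1},{"translation":[-2.7,0,-0.2],"twist":[0,-0.05,0.005],"grip":-1},{"translation":[-2.6,0,-0.2],"twist":[0,-0.05,0.005],"grip":-1},{"translation":[-2.4,0,-0.2],"twist":[0,-0.042,0.005],"grip":-1},{"translation":[-2.4,0,-0.2],"twist":[0,-0.042,0.005],"grip":-1}]' 6
python3 -c "
from pl import *
rep('w11'); go([(227,None,-.02),(224,None,-.02),(220,0,-.02),(216,0,-.02),(212,0,-.02),(208,0,-.02),(204,0,-.02)])"
```

```text
t: 14.65
tool_pos: [0.5175, 0.0411, 0.0281]
orientation: [-2.076, -2.226, -0.123]
force: [-0.7, -0.5, 0.4]
opening: 0.0241
t 14.7 tcp [230.8  -3.6  25.3] cam-tcp [231.   -2.6  25.3] ring [228.1  -3.7  46.6] F [0.7 0.4 0.3] M [-0.14  0.09  0.09] open 24.4 rot [0.005 0.123 0.01 ]
ring px 294 348 246 298 mid 321.0
200 296 330 313.0 | 212 298 330 314.0 | 224 300 331 315.5 | 236 302 331 316.5 | 248 292 349 320.5 | 299 305 333 319.0 | 303 305 332 318.5 | 306 305 332 318.5 | 350 305 331 318.0 | 360 305 331 318.0 | 370 305 330 317.5 | 
(227, None, -0.02) th 0.08 [-3.6, -0.8, 1.6] [-0.006, -0.042, 0.01]
(224, None, -0.02) th 0.04 [-3.9, -0.0, -0.3] [0.0, -0.041, 0.0]
(220, 0, -0.02) th 0.00 [-4.9, -0.0, -0.2] [0.0, -0.04, 0.0]
(216, 0, -0.02) th 0.00 [-4.0, -0.0, 0.0] [0.0, 0.0, 0.0]
(212, 0, -0.02) th 0.00 [-4.0, -0.0, 0.0] [0.0, 0.0, 0.0]
(208, 0, -0.02) th 0.00 [-4.0, -0.0, 0.0] [0.0, 0.0, 0.0]
(204, 0, -0.02) th 0.00 [-4.0, -0.0, 0.0] [0.0, 0.0, 0.0]
```

```bash
python3 -m pendant '[{"translation":[-1.8,-0.4,0.4],"twist":[0,-0.021,0.005],"grip":-1},{"translation":[-1.8,-0.4,0.4],"twist":[0,-0.021,0.005],"grip":-1},{"translation":[-3.9,0,-0.2],"twist":[0,-0.041,0],"grip":-1},{"translation":[-4.5,-0.1,-0.2],"twist":[0,-0.04,0],"grip":-1},{"translation":[-4,0,0],"twist":[0,0,0],"grip":-1},{"translation":[-4,-0.1,0],"twist":[0,0,0],"grip":-1},{"translation":[-4,0,0],"twist":[0,0,0],"grip":-1},{"translation":[-4,-0.1,0],"twist":[0,0,0],"grip":-1},{"translation":[-4,0,0],"twist":[0,0,0],"grip":-1},{"translation":[-2,0,0],"twist":[0,0,0],"grip":-1}]' 6
python3 -c "
from pl import *
rep('w12'); go([(190,0,-.02,.8),(186,0,-.02,.8),(170,0,-.02,.8)])
p=load('w12')[0]; cv2.imwrite('pics/w12c.png',cv2.resize(p[180:400,220:420,::-1],None,fx=2.4,fy=2.4))"
```

```text
t: 15.7
tool_pos: [0.519, 0.006, 0.0279]
orientation: [2.152, 2.287, -0.008]
force: [-0.5, 0.2, -0.5]
opening: 0.0239
t 15.75 tcp [195.1  -2.2  24.9] cam-tcp [196.   -1.4  25.1] ring [195.2  -2.3  46.4] F [-0.4  0.  -0.7] M [-0.12 -0.    0.03] open 23.7 rot [ 0.003 -0.004  0.02 ]
ring px 293 348 246 297 mid 320.5
200 305 335 320.0 | 212 306 335 320.5 | 224 306 335 320.5 | 236 306 335 320.5 | 248 292 349 320.5 | 299 306 334 320.0 | 303 306 334 320.0 | 306 306 333 319.5 | 350 308 333 320.5 | 360 300 342 321.0 | 370 292 349 320.5 | 
(190, 0, -0.02, 0.8) th 0.00 [-6.6, -0.3, 0.8] [-0.003, 0.004, 0.0]
(186, 0, -0.02, 0.8) th 0.00 [-4.0, -0.0, 0.0] [0.0, 0.0, 0.0]
(170, 0, -0.02, 0.8) th 0.00 [-16.0, -0.1, 0.0] [0.0, 0.0, 0.0]
```

View pics/w12c.png

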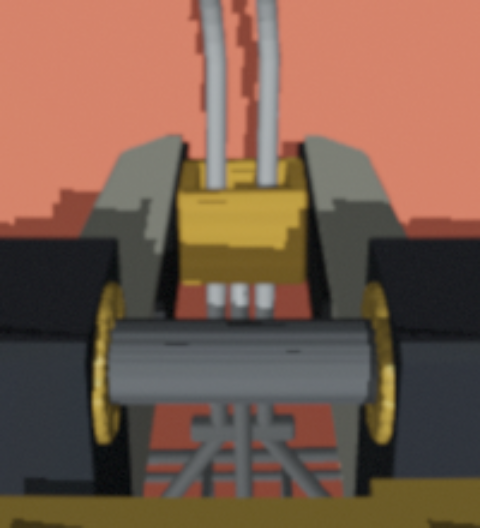

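```bash
python3 -m pendant '[{"translation":[-2.5,-0.1,0.2],"twist":[0,0,0],"grip":-1},{"translation":[-2.5,-0.1,0.2],"twist":[0,0,0],"grip":-1},{"translation":[-2.5,-0.1,0],"twist":[0,0,0],"grip":-1},{"translation":[-2,0,0],"twist":[0,0,-0.004],"grip":-1},{"translation":[-2,0,0],"twist":[0,0,-0.004],"grip":-1},{"translation":[-2,0,0],"twist":[0,0,-0.004],"grip":-1},{"translation":[-2,0,0],"twist":[0,0,-0.004],"grip":-1},{"translation":[-2,0,0],"twist":[0,0,0],"grip":-1},{"translation":[-2,0,0],"twist":[0,0,0],"grip":-1},{"translation":[-1.5,0,0],"twist":[0,0,0],"grip":-1}]' 6
python3 -c "
from pl import *
rep('w13'); go([(170,0,0,.8),(160,0,0,.8)])"
```

```text
t: 16.75
tool_pos: [0.5197, -0.0165, 0.027]
orientation: [-2.132, -2.306, 0.008]
force: [-0.8, -0.1, -1.3]
opening: 0.0239
t 16.8 tcp [172.5  -1.1  24. ] cam-tcp [173.5  -0.2  24.1] ring [172.6  -1.2  45.5] F [-0.8  0.4 -0.7] M [-0.09  0.14 -0.04] open 23.7 rot [ 0.004 -0.003  0.002]
ring px 293 348 246 297 mid 320.5
200 308 338 323.0 | 212 308 338 323.0 | 224 307 337 322.0 | 236 307 337 322.0 | 248 292 349 320.5 | 299 307 335 321.0 | 303 307 335 321.0 | 306 307 334 320.5 | 350 292 349 320.5 | 360 318 337 327.5 | 370 301 338 319.5 | 
(170, 0, 0, 0.8) th 0.00 [-4.1, 0.1, -0.1] [-0.004, 0.003, -0.002]
(160, 0, 0, 0.8) th 0.00 [-10.0, -0.1, 0.0] [0.0, 0.0, 0.0]
```

```bash
python3 -m pendant '[{"translation":[-1.5,0,0],"twist":[0,0,0],"grip":-1},{"translation":[-1.5,0,0],"twist":[0,0,0],"grip":-1},{"translation":[-1.5,0,0],"twist":[0,0,0],"grip":-1},{"translation":[-1.5,0,0],"twist":[0,0,0],"grip":-1},{"translation":[-1.3,0,0],"twist":[0,0,0],"grip":-1},{"translation":[-1.2,0,0],"twist":[0,0,0],"grip":-1},{"translation":[-1.2,0,0],"twist":[0,0,0],"grip":-1},{"translation":[-1,0,0],"twist":[0,0,0],"grip":-1},{"translation":[-1,0,0],"twist":[0,0,0],"grip":-1},{"translation":[-1,0,0],"twist":[0,0,0],"grip":-1}]' 6
python3 -c "
from pl import *
rep('w14'); go([(155,0,0,.8)])"
python3 -m pendant '[{"translation":[-0.8,0,0],"twist":[0,0,0],"grip":-1},{"translation":[-0.8,0,0],"twist":[0,0,0],"grip":-1},{"translation":[-0.8,0,0],"twist":[0,0,0],"grip":-1},{"translation":[-0.8,0,0],"twist":[0,0,0],"grip":-1},{"translation":[-0.8,0,0],"twist":[0,0,0],"grip":-1},{"translation":[0,0,0],"twist":[0,0,0],"grip":-1},{"translation":[0,0,0],"twist":[0,0,0],"grip":-1},{"translation":[0,0,0],"twist":[0,0,0],"grip":-1},{"translation":[0,0,0],"twist":[0,0,0],"grip":-1},{"translation":[-0.8,0,0],"twist":[0,0,0],"grip":-1}]' 6
python3 -c "
from pl import *
rep('w15'); go([(155,0,0,.8)])"
```

```text
t: 17.8
tool_pos: [0.5214, -0.0307, 0.0276]
orientation: [2.132, 2.306, -0.008]
force: [-0.1, -0.3, 0.4]
opening: 0.024
t 17.85 tcp [158.3  -1.6  24.6] cam-tcp [159.2  -0.7  24.7] ring [158.4  -1.7  46.1] F [-0.3  1.   0.2] M [-0.04 -0.01  0.01] open 24.3 rot [ 0.003 -0.004  0.002]
ring px 293 348 246 297 mid 320.5
200 306 336 321.0 | 212 306 336 321.0 | 224 306 335 320.5 | 236 306 335 320.5 | 248 292 349 320.5 | 299 297 342 319.5 | 303 297 342 319.5 | 306 302 338 320.0 | 350 304 337 320.5 | 360 303 338 320.5 | 370 317 322 319.5 | 
(155, 0, 0, 0.8) th 0.00 [-4.9, -0.4, 0.5] [-0.003, 0.004, -0.002]
t: 18.85
tool_pos: [0.5216, -0.0346, 0.0275]
orientation: [-2.132, -2.306, 0.006]
force: [0.1, 6.5, 0.9]
opening: 0.0236
t 18.9 tcp [154.6  -1.5  24.5] cam-tcp [155.3  -0.7  24.7] ring [154.6  -1.6  46. ] F [ 5.4 -1.1  0. ] M [-0.09 -0.76 -0.04] open 23.7 rot [ 0.003 -0.002  0.002]
ring px 293 348 245 297 mid 320.5
200 306 336 321.0 | 212 306 335 320.5 | 224 306 335 320.5 | 236 305 334 319.5 | 248 292 349 320.5 | 299 301 338 319.5 | 303 298 341 319.5 | 306 297 343 320.0 | 350 299 338 318.5 | 360 292 349 320.5 | 370 292 349 320.5 | 
(155, 0, 0, 0.8) th 0.00 [-1.1, -0.4, 0.4] [-0.003, 0.002, -0.002]
```

```bash
python3 -m pendant '[{"translation":[-0.9,0,0],"twist":[0,0,0],"grip":-1},{"translation":[-0.9,0,0],"twist":[0,0,0],"grip":-1},{"translation":[-0.9,0,0],"twist":[0,0,0],"grip":-1},{"translation":[-0.5,0,0],"twist":[0,0,0],"grip":-1},{"translation":[0,0,0],"twist":[0,0,0],"grip":-1},{"translation":[0,0,0],"twist":[0,0,0],"grip":-1},{"translation":[0,0,0],"twist":[0,0,0],"grip":0},{"translation":[0,0,0],"twist":[0,0,0],"grip":0},{"translation":[0,0,0],"twist":[0,0,0],"grip":0},{"translation":[0,0,0],"twist":[0,0,0],"grip":0}]' 6
python3 -c "
from pl import *
rep('w16')"
python3 -m pendant '[{"translation":[0,0,-10],"twist":[0,0,0],"grip":0.4},{"translation":[0,0,-10],"twist":[0,0,0],"grip":0.4},{"translation":[0,0,-10],"twist":[0,0,0],"grip":0.4},{"translation":[0,0,-10],"twist":[0,0,0],"grip":0.4},{"translation":[0,0,-10],"twist":[0,0,0],"grip":0.4},{"translation":[0,0,-10],"twist":[0,0,0],"grip":0.4},{"translation":[-5,0,-20],"twist":[0,0,0],"grip":0.4},{"translation":[-10,0,-20],"twist":[0,0,0],"grip":0.4},{"translation":[-10,0,-10],"twist":[0,0,0],"grip":0.4},{"translation":[0,0,0],"twist":[0,0,0],"grip":0.4}]' 6
python3 -c "
from pl import *
rep('w17'); p=load('w17')[0]; cv2.imwrite('pics/w17c.png',cv2.resize(p[100:400,200:440,::-1],None,fx=2,fy=2))"
```

```text
t: 19.9
tool_pos: [0.522, -0.0357, 0.0277]
orientation: [-2.13, -2.305, 0.001]
force: [0.1, 0.4, 0.9]
opening: 0.0459
t 19.95 tcp [153.4  -1.7  24.7] cam-tcp [154.2  -0.9  24.9] ring [153.4  -1.8  46.2] F [ 0.2 -0.8  0.5] M [-0.06  0.02  0.03] open 46.5 rot [0.003 0.002 0.001]
ring px 295 346 241 290 mid 320.5
200 305 335 320.0 | 212 306 335 320.5 | 224 305 334 319.5 | 236 305 334 319.5 | 248 305 334 319.5 | 299 299 340 319.5 | 303 296 343 319.5 | 306 294 345 319.5 | 350 302 338 320.0 | 360 292 349 320.5 | 370 292 349 320.5 | 
t: 20.95
tool_pos: [0.5253, -0.0618, 0.1487]
orientation: [2.131, 2.308, 0.001]
force: [-0.4, 0.6, 0.4]
opening: 0.0648
t 21.0 tcp [127.8  -2.7 144.8] cam-tcp [127.9  -2.2 145.8] ring [127.8  -2.7 166.3] F [-0.  -1.5 -0.4] M [-0.09  0.07  0.06] open 64.9 rot [0.    0.001 0.001]
ring px 308 341 271 304 mid 324.5
200 297 340 318.5 | 212 292 348 320.0 | 224 292 349 320.5 | 236 292 347 319.5 | 248 292 349 320.5 | 299 293 345 319.0 | 303 293 345 319.0 | 306 293 345 319.0 | 350 292 349 320.5 | 360 295 349 322.0 | 370 292 349 320.5 |
```

View pics/w17c.png

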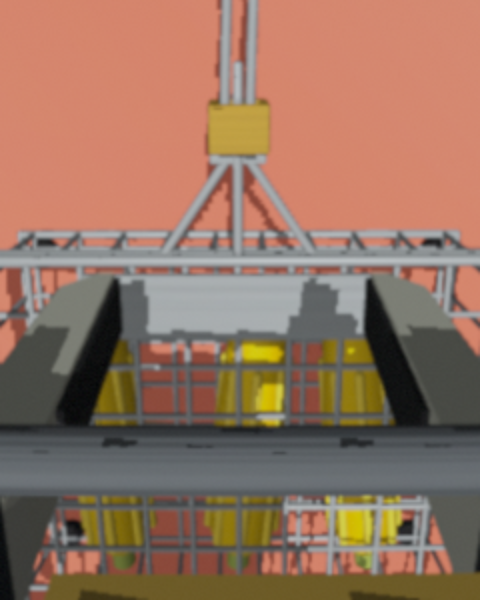

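```bash
python3 -c "
from plant import robot
s=robot.read_state(); print(s['t'],s['force']); print(robot.close_job())"
```

```text
21.0 [ 1.46140836  0.11153268 -0.40453438]
the job is handed in; nothing more can be done
None
```

The lid is down, the brass ring is home against the stop with the tongue through it, and the ring is released. I handed the job in at t = 21 s with the arm clear of everything.

- **Lid:** I pushed it down on its steel plate until it resisted with about 9 N, then gave it a last short press.
- **Ring:** I gripped it with 6 N and slid it along the handle, pitching it 40° on the slope and correcting sideways from the wrist pictures and force readings. The readings I took stayed at about 2–3 N or less along the wires. They reached about 6.5 N when the ring met the stop. I only read the force at the end of each one-second move, so a brief peak in between would not have shown.
- **Last check:** The final wrist picture shows the ring flush with the stop bar and the tongue coming out of its far side. The lid looks flat, but I did not measure its angle. The tongue inside the ring limits it to roughly 0.016 rad.
- **Disagreements:** My first estimate of the basket's position along the handle was about 3.5 mm off; I corrected it from the stop and ring as seen by the wrist camera. The reported tool position and the one worked out from the camera differed by about 1 mm throughout.
- **Bystanders:** I never moved near them, but did not re-measure their positions at the end.

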